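# Hang the staining rack on the drip hook

## Task

Take the slide rack with the orange handle by the grip on top of its handle and hang it by the middle of its handle on the red hook of the drip stand, so that it hangs there freely, upright and at rest over the drip tray. Keep it upright on the way so that no slides slip out, and leave the blue-handled rack and the bottle where they stand.

Things in the scene. Friction and masses are not known exactly. Their poses are not given: they have to be found in the camera images.
- slide_rack: Orange-handled rack, loose, 0.1-0.23 kg: tray 62 (x) x 94 (y) x 34 high. Stiff handle loop in its y-z plane: uprights 90 apart, 8 thick crossbar along y (middle 52 straight, ends slope down). Window under it 71 high. On its middle a square grip 14 x 14, from 8 to 52 above the origin. Origin: middle of the crossbar's underside, 105 above the rack's underside. Half-turn symmetric. All mm; z up.
- hook_seat (a point): Lowest point of the fixed upturned red hook, on top of its 8 mm bar, 190 mm over the table: a crossbar rests here, along this y. -x points level to the free tip (18 mm above the seat, 34 out): come in over it along +x, then down. At +x the bar climbs 8 mm to a 18 mm steel post (88 away, 22 above the seat). z up. Drip tray below: 16 mm high, 80 to -x, 110 to +x, 130 wide.
- blue_rack: The other rack, with a blue handle and two slides: same shape, size and frame as the orange-handled one (62 x 94 mm tray, 157 mm high to the top of its grip, origin under the middle of its crossbar, 105 mm above its underside). Loose; leave it alone.
- bottle: Clear bottle with a blue cap and paper label, 66 mm across and 140 mm high. Loose; leave it alone. Origin: centre of its underside; z up.
There are look-alikes about, which are no part of the job. Leave any green look-alike of the part that bears hook_seat alone.

How it is judged:
At the end, for the whole second after the job is handed in: The orange-handled rack hangs on the hook: the middle of the underside of its crossbar is within 20 mm of the hook seat, it is upright within 0.3 rad (17 degrees) and at rest (under 0.05 m/s and 0.6 rad/s) (distance between slide_rack and hook_seat below 0.02 m and angle between slide_rack's own z axis and vertical below 0.3 rad and linear speed of slide_rack below 0.05 m/s and angular speed of slide_rack below 0.6 rad/s); the robot touches nothing.
It fails at once if the orange-handled rack is tipped by more than 0.7 rad (40 degrees) (angle between slide_rack's own z axis and vertical above 0.7 rad).
It fails at once if the blue-handled rack is moved by more than 30 mm or tipped by more than 0.4 rad (distance of blue_rack from where it was at the start of the episode above 0.03 m or angle between blue_rack's own z axis and vertical above 0.4 rad).
It fails at once if the bottle is moved by more than 30 mm or tipped by more than 0.4 rad (distance of bottle from where it was at the start of the episode above 0.03 m or angle between bottle's own z axis and vertical above 0.4 rad).
It also fails if it takes over 56 s, if anything falls off the work surface, if the arm or the gripper's body presses on something with over 40 N, if the wrist force passes 120 N, or if a joint passes its speed limit or range.

## Robot

A 6-joint arm with a two-finger parallel gripper is mounted at the origin on the work surface. World frame = base frame: x ahead of the robot, y to its left, z up, the work surface at z = 0. Lengths are in m, angles in rad, forces in N, time in s.
With the tool pointing down it reaches from about 0.3 to 0.875 m from the base axis. Payload 4.2 kg.
Tool frame: the origin (TCP) lies midway between the tips of the shut fingers; the grasp point (between the pads) lies grip_depth behind it (grip_depth is the distance from the TCP to the grasp point, in m); z points along the fingers, y is the line along which they close (so a half turn about z gives the same grasp; the last joint's range is limited). The gripper opens to 85 mm and grips with 20 to 120 N. Pads are 22 mm wide; open, the fingers measure 114 mm over their backs; the gripper's body (76 mm by 85 mm) begins 54 mm behind the grasp point. The pads swing forward as they close: fully open they stand 13 mm farther back than shut.
Start: joints at [1.257, 0.32, 1.565, -0, 1.257, -0.02], TCP at [0.167, 0.55, 0.231] pointing down, gripper open.
Joint ranges: [-3.11, 3.11], [-0.84, 2.01], [0.21, 2.61], [-1.34, 4.49], [0.05, 2.63], [-2.56, 2.56]. Speed limits (rad/s): [2.57, 2.57, 3.14, 3.14, 3.14, 3.14].

## Interface

Orientations are given as a rotation vector (axis times angle).
In Python, from workcell import state, read_camera, hand_in, regions_of, place_of, grip_depth gives the robot as it stands.
- The arm moves only by the shell command python3 -m pendant 'ROWS' [OPENING] [FORCE]. ROWS is a JSON object of lists of equal length, an entry for each row: "xyz": the shift along the tool's x, y, z each as a share of 40 mm, from -1 to 1, a list of three; "rotation": the turn, a rotation vector about the tool's x, y, z each as a share of 60 degrees, from -1 to 1, a list of three. A call has 1 to 20 rows; each row shifts and turns the commanded pose from where the row before left it, along the tool's axes as they then stand; what a row does not reach is not made up. A row lasts 1/8 s, in which the tool goes at most 62.5 mm and 10.7 degrees, less where a joint would pass 70% of its speed; a pose out of reach is approached as far as the arm can. A call with a number of a shift or a turn outside -1 to 1 is refused whole. A call with a gripper value outside its range is refused whole. OPENING is the closure, from 0 (fully open) to 1 (shut), set as the call begins (- or left out, the last holds). The fingers move at their own pace and stop on an object; FORCE is the grip in N (left out, the last holds). Time passes only in rows, so rows that do not move let the fingers close. It gives the time, the measured TCP pose, the force, the opening and the grip force at its end, in the units of the state.
- state(): the state, without advancing time (a new reading comes with each control period).
- read_camera(name): name is "side" or "top" or "wrist"; returns a dict with "pixels" (384x512x3 uint8, red, green, blue), "depth" (384x512 float32, m along the optical axis (not along the pixel's ray), 0 where there is no reading), "intrinsics" (3x3 intrinsics, pixels), "extrinsics" (4x4, takes a point from camera to world coordinates); the wrist camera has in their place "hand_eye" (4x4, takes a point from camera to tool coordinates, whose origin is the TCP and whose axes are the flange's). Camera axes: x right, y up, looking along -z (the intrinsics and any distortion apply to the point x, -y, -z); pixel columns grow to the right and rows downward; lengths in m; the calibration is good to about 2 mm. A picture is of the moment at which its call begins: read the wrist's pose just before it.
- hand_in(): hands the job in; it is judged then, once.
Trained networks look in a picture, given as the dict that the camera call returned (one of the last four; its "shot" number tells which), for a name from the list of things; names that differ only in an ending like _2 or _b are one class to them, and where a whole thing is asked for, a point or a joint stands for the part that bears it (a point fixed in the world has none). Each returns a list of dicts, best first, with "conf" (0 to 1); they miss things now and then, are a little off and sometimes report something else, mostly with a low value. They report only what shows in the picture. A call takes as long as a camera call. They do not tell look-alikes from the thing itself.
- regions_of(picture, label): "region" (384x512 bool, what is visible of it) and "uv" ([column, row] in pixels, amid what is visible of it).
- place_of(picture, label): "uv" ([column, row] in pixels: a listed point, or the origin of a listed thing).
The state is a dict: "time_s": time; "joints": joint angles; "dq": joint speeds; "joint_torque": joint torques, N m; "ee_pos": TCP position; "orientation": TCP orientation; "ft_force": force on the tool from outside, world axes, zero at the start; "ft_torque": the same for the moment, N m; "opening": finger opening in m; "grasp_force": force on a finger pad.
Only numpy, scipy, OpenCV 4.12 (cv2) and the standard library are available. Lean on these libraries where they do the work, as an engineer would, in place of code of your own. Each camera call takes 0.05 s, during which the arm holds its last target. There are 200 camera calls.

## Working session

There is one attempt and no reset: what is moved stays moved. The work goes in short steps, Python scripts to look and compute and a shell command to move; the robot and the scene stay as the last step left them, time stands still between calls to the robot, and variables do not carry over. Pictures are saved under pics/ and viewed, at most 10 in all, crops included, and the job is handed in when it is done.

```bash
mkdir -p pics
cat > h.py <<'E'
import numpy as np, cv2
from workcell import *
from scipy.spatial.transform import Rotation as R
def T_of(p):
    if 'extrinsics' in p: return np.array(p['extrinsics'])
    s=p['st']; T=np.eye(4); T[:3,:3]=R.from_rotvec(s['orientation']).as_matrix(); T[:3,3]=s['ee_pos']
    return T@np.array(p['hand_eye'])
def cam(n):
    s=state(); p=read_camera(n); p['st']=s; return p
def cloud(p):
    K=np.array(p['intrinsics']); d=p['depth']; v,u=np.mgrid[:d.shape[0],:d.shape[1]]
    c=np.stack([(u-K[0,2])/K[0,0]*d,-(v-K[1,2])/K[1,1]*d,-d,np.ones_like(d)],-1)
    return (c@T_of(p).T)[...,:3]
def ray(p,uv):
    K=np.array(p['intrinsics']);T=T_of(p)
    r=T[:3,:3]@np.array([(uv[0]-K[0,2])/K[0,0],-(uv[1]-K[1,2])/K[1,1],-1]); return T[:3,3],r/np.linalg.norm(r)
def save(p,n): cv2.imwrite('pics/'+n,p['pixels'][...,::-1])
E
python3 - <<'E'
from h import *
np.set_printoptions(precision=3,suppress=True)
print(grip_depth, state()['ee_pos'],state()['orientation'])
P=[]
for n in ('side','top'):
    p=cam(n);P.append(p['pixels']);c=cloud(p); print(n,[k for k in p])
    for l in ('slide_rack','blue_rack','hook_seat','bottle'):
        for f in (place_of,regions_of):
            for r in f(p,l)[:4]:
                o,d=ray(p,r['uv']); z={'slide_rack':.105,'blue_rack':.105,'hook_seat':.19,'bottle':0}[l]
                e=o+d*(z-o[2])/d[2]
                x=''
                if 'region' in r:
                    q=c[r['region']&(p['depth']>0)]; x=(np.median(q,0),np.percentile(q,2,axis=0),np.percentile(q,98,axis=0)) if len(q) else ''
                print(l,f.__name__,round(r['conf'],2),np.round(r['uv']),e,x)
cv2.imwrite('pics/a.png',cv2.resize(np.hstack(P),(800,300))[...,::-1])
cv2.imwrite('pics/side.png',P[0][...,::-1]);cv2.imwrite('pics/top.png',P[1][...,::-1])
E
```

```text
0.0187 [0.166 0.55  0.23 ] [-0.46  -3.107  0.003]
side ['pixels', 'depth', 'intrinsics', 'extrinsics', 'shot', 'st']
slide_rack call 0.62 [323. 210.] [ 0.689 -0.067  0.105] 
slide_rack call 0.55 [318. 233.] [ 0.604 -0.118  0.105] (array([ 0.671, -0.067,  0.027]), array([ 0.632, -0.116, -0.001]), array([0.747, 0.035, 0.15 ]))
blue_rack call 0.92 [273. 240.] [ 0.503 -0.063  0.105] 
blue_rack call 0.56 [272. 265.] [ 0.444 -0.12   0.105] (array([ 0.501, -0.058,  0.023]), array([ 0.466, -0.106,  0.   ]), array([ 0.539, -0.008,  0.152]))
hook_seat call 0.9 [125. 149.] [0.396 0.476 0.19 ] 
hook_seat call 0.79 [266. 138.] [0.769 0.242 0.19 ] 
hook_seat call 0.6 [196. 161.] [0.513 0.262 0.19 ] 
hook_seat call 0.98 [259. 184.] [0.562 0.051 0.19 ] (array([0.767, 0.257, 0.006]), array([0.671, 0.143, 0.   ]), array([0.835, 0.338, 0.198]))
hook_seat call 0.73 [200. 206.] [0.392 0.069 0.19 ] (array([0.524, 0.297, 0.005]), array([0.439, 0.187, 0.001]), array([0.587, 0.378, 0.197]))
hook_seat call 0.67 [129. 189.] [0.304 0.253 0.19 ] (array([0.415, 0.549, 0.006]), array([ 0.345,  0.436, -0.   ]), arr
[... 670 characters left out ...]
9 ] 
hook_seat call 0.56 [ 98. 248.] [0.408 0.526 0.19 ] 
hook_seat call 0.81 [193. 214.] [0.498 0.256 0.19 ] (array([0.518, 0.291, 0.006]), array([ 0.445,  0.195, -0.002]), array([0.592, 0.385, 0.2  ]))
hook_seat call 0.74 [200. 141.] [0.711 0.234 0.19 ] (array([0.761, 0.251, 0.006]), array([ 0.681,  0.155, -0.002]), array([0.837, 0.343, 0.201]))
hook_seat call 0.63 [110. 246.] [0.412 0.493 0.19 ] (array([0.415, 0.537, 0.006]), array([ 0.352,  0.444, -0.002]), array([0.479, 0.625, 0.199]))
bottle call 0.69 [379. 216.] [ 0.491 -0.329  0.   ] 
bottle call 0.83 [382. 215.] [ 0.495 -0.339  0.   ] (array([ 0.485, -0.313,  0.095]), array([ 0.459, -0.354,  0.005]), array([ 0.518, -0.293,  0.142]))
```

View pics/side.png

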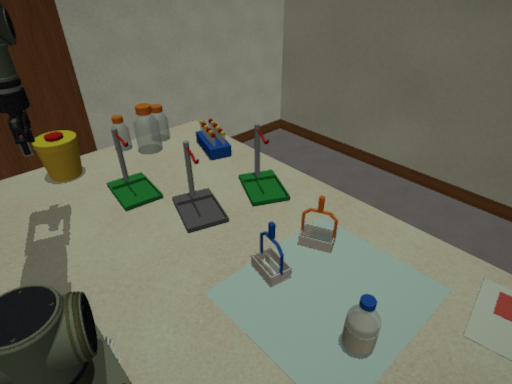

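View pics/top.png

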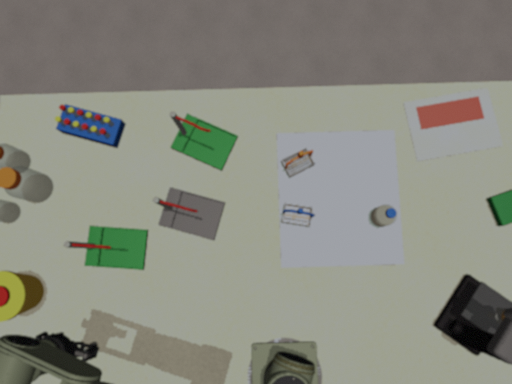

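The top view shows three stands, with trays at pixels (204,140) green, (116,247) green and (192,213) grey. The grey one is the target because the green look-alikes are to be left alone. The racks are the orange one at (298,158) and the blue one at (298,214), and the bottle is at (384,215). Next I'll get the yaws and look at an enlarged crop to confirm.

```bash
cat > m.py <<'E'
from h import *
np.set_printoptions(precision=4,suppress=True)
def line(q):
    m=q.mean(0); w,v=np.linalg.eigh(np.cov((q-m)[:,:2].T)); return m,np.degrees(np.arctan2(v[1,1],v[0,1]))
if __name__=='__main__':
  for n in ('top','side'):
    p=cam(n);c=cloud(p);hsv=cv2.cvtColor(p['pixels'],cv2.COLOR_RGB2HSV).astype(int);h,s,v=[hsv[...,i] for i in range(3)]
    near=lambda x,y,r:(np.hypot(c[...,0]-x,c[...,1]-y)<r)&(p['depth']>0)
    z=c[...,2]
    a=near(.675,-.065,.08)&(h<20)&(s>120)
    bar=c[a&(z>.09)&(z<.116)]; grip=c[a&(z>.125)]
    print(n,'bar',len(bar),line(bar),'grip',len(grip),grip.mean(0),np.ptp(grip,0),grip[:,2].max())
    k=near(.515,.28,.11)&((h<8)|(h>172))&(s>130)&(z>.17)&(z<.24)
    q=c[k]; m,an=line(q); d=np.array([np.cos(np.radians(an)),np.sin(np.radians(an))]); t=(q-m)[:,:2]@d
    print('hook',len(q),m,an,'ends',m[:2]+d*t.min(),m[:2]+d*t.max())
    for b in np.arange(-.08,.08,.01):
        w=(t>=b)&(t<b+.01)
        if w.sum(): print(m[:2]+d*(b+.005),q[w].mean(0),w.sum())
    tr=near(.52,.29,.14)&(s<60)&(z>.008)&(z<.03)&(v<130)
    r=cv2.minAreaRect(c[tr][:,:2].astype(np.float32)*1000); print('tray',tr.sum(),r)
    if n=='top': A=cv2.resize(p['pixels'][170:250,130:330],(800,320),interpolation=cv2.INTER_CUBIC); 
    else: B=cv2.resize(p['pixels'][100:290,150:400],(368,280))
  cv2.imwrite('pics/b.png',np.vstack([A,np.pad(B,((0,0),(0,432),(0,0)))])[...,::-1])
E
python3 m.py
```

```text
top bar 32 (array([ 0.6739, -0.0591,  0.1063]), np.float64(115.52152808687957)) grip 24 [ 0.6741 -0.0637  0.1484] [0.0121 0.0135 0.0372] 0.16279515716969173
hook 78 [0.5206 0.2983 0.1961] 73.2161217270947 ends [0.504  0.2433] [0.5356 0.3482]
[0.5047 0.2456] [0.5049 0.247  0.2083] 6
[0.5076 0.2552] [0.5077 0.2558 0.1973] 4
[0.5105 0.2648] [0.5099 0.2637 0.1926] 6
[0.5134 0.2744] [0.5134 0.2743 0.1893] 8
[0.5163 0.2839] [0.5165 0.2843 0.1899] 6
[0.5191 0.2935] [0.5194 0.2936 0.1962] 9
[0.522  0.3031] [0.5218 0.3037 0.1974] 7
[0.5249 0.3127] [0.5251 0.3128 0.1981] 8
[0.5278 0.3222] [0.5285 0.3223 0.197 ] 7
[0.5307 0.3318] [0.531  0.3316 0.1956] 7
[0.5336 0.3414] [0.5333 0.3412 0.1967] 7
[0.5365 0.3509] [0.5343 0.3478 0.1975] 3
tray 751 ((518.3729858398438, 288.9645690917969), (188.40304565429688, 129.2796173095703), 72.96347045898438)
side bar 102 (array([ 0.6764, -0.0698,  0.1058]), np.float64(116.668984757092)) grip 61 [ 0.6732 -0.069   0.1437] [0.0157 0.0114 0.0322] 0.15802854746747963
hook 47 [0.5178 0.2923 0.1953] 72.95987134456965 ends [0.5022 0.2415] [0.5344 0.3464]
[0.5017 0.2397] [0.5036 0.2427 0.2033] 4
[0.5046 0.2493] [0.5031 0.2476 0.1986] 6
[0.5075 0.2589] [0.5067 0.2602 0.1864] 1
[0.5104 0.2684] [0.5107 0.2707 0.1889] 2
[0.5134 0.278 ] [0.5142 0.2794 0.1891] 3
[0.5163 0.2875] [0.5169 0.2875 0.1919] 9
[0.5192 0.2971] [0.5194 0.2963 0.1961] 3
[0.5222 0.3067] [0.5217 0.3071 0.1956] 5
[0.5251 0.3162] [0.5245 0.3145 0.1974] 3
[0.528  0.3258] [0.5279 0.3255 0.1955] 3
[0.531  0.3354] [0.5309 0.3351 0.1961] 5
[0.5339 0.3449] [0.5337 0.3452 0.1964] 3
tray 557 ((517.3751220703125, 287.50201416015625), (194.27828979492188, 130.73536682128906), 73.17720031738281)
```

View pics/b.png

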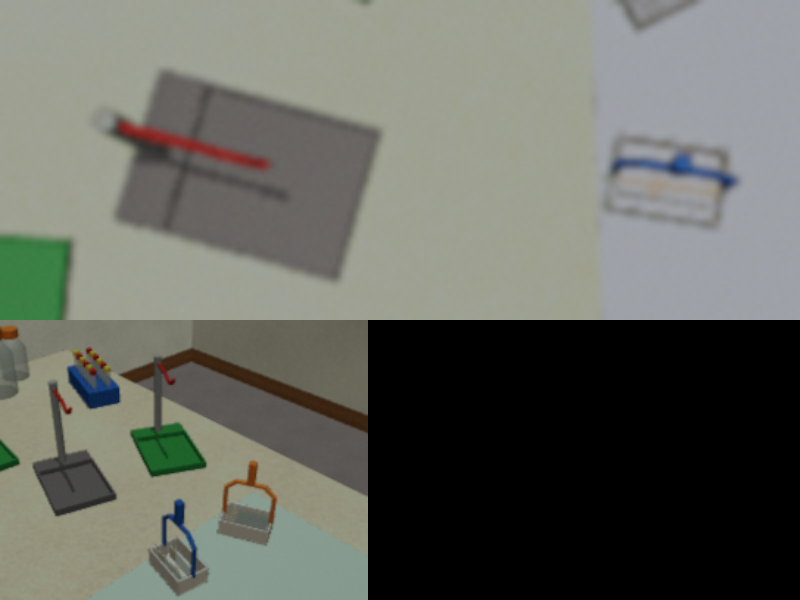

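The crop confirms it. The grey-tray stand (crop centre (250,170), original (192,213)) is the only one that isn't green, and its red hook points toward the racks. The hook seat is at about (0.5135, 0.2745, 0.19), with hook +x at 73°. The orange rack is at about (0.675, -0.066), with its bar at 116°. I'll move above it now.

```bash
python3 -m pendant '{"xyz":[[0,0,-0.75],[0,0,-0.75],[0,0,-0.75],[-0.97,-0.65,0],[-0.97,-0.65,0],[-0.97,-0.65,0],[-0.97,-0.65,0],[-0.97,-0.65,0],[-0.97,-0.65,0],[-0.97,-0.65,0],[-0.97,-0.65,0],[-0.97,-0.65,0],[-0.97,-0.65,0],[-0.97,-0.65,0],[-0.97,-0.65,0],[-0.97,-0.65,0],[-0.97,-0.65,0],[-0.97,-0.65,0],[-0.97,-0.65,0],[-0.97,-0.65,0]],"rotation":[[0,0,0],[0,0,0],[0,0,0],[0,0,0],[0,0,0],[0,0,0],[0,0,0],[0,0,0],[0,0,0],[0,0,0],[0,0,0],[0,0,0],[0,0,0],[0,0,0],[0,0,0],[0,0,0],[0,0,0],[0,0,0],[0,0,0],[0,0,0]]}' 0 40
python3 -m pendant '{"xyz":[[0,0,0],[0,0,0],[0,0,0],[0,0,0],[0,0,0],[0,0,0],[0,0,0],[0,0,0],[0,0,0],[0,0,0],[0,0,0],[0,0,0],[0,0,0],[0,0,0],[0,0,0]],"rotation":[[0,0,0.176],[0,0,0.176],[0,0,0.176],[0,0,0.176],[0,0,0.176],[0,0,0.176],[0,0,0.176],[0,0,0.176],[0,0,0.176],[0,0,0.176],[0,0,0.176],[0,0,0.176],[0,0,0.176],[0,0,0],[0,0,0]]}'
cat > w.py <<'E'
from h import *; import sys
np.set_printoptions(precision=4,suppress=True)
p=cam('wrist');s=p['st'];c=cloud(p);M=R.from_rotvec(s['orientation']).as_matrix()
print('ee',s['ee_pos'],'tool y deg',np.degrees(np.arctan2(M[1,1],M[0,1])),'z',M[:,2],'j',s['joints'],'open',s['opening'],s['grasp_force'],s['ft_force'])
hsv=cv2.cvtColor(p['pixels'],cv2.COLOR_RGB2HSV).astype(int);a=(hsv[...,0]<20)&(hsv[...,1]>120)&(p['depth']>0)
z=c[...,2]; z0=float(sys.argv[2]) if len(sys.argv)>2 else .105
q=c[a&(z>z0-.02)&(z<z0+.012)]; m=q.mean(0);w,v=np.linalg.eigh(np.cov((q-m)[:,:2].T))
g=c[a&(z>z0+.02)&(z<z0+.07)]
print('bar',len(q),m,np.degrees(np.arctan2(v[1,1],v[0,1])),'grip',len(g))
if len(g): print((np.percentile(g,2,axis=0)+np.percentile(g,98,axis=0))/2,np.percentile(g,2,axis=0),np.percentile(g,98,axis=0)); t=g[g[:,2]>g[:,2].max()-.006]; print('top',t.mean(0),np.ptp(t,0))
for r in place_of(p,'slide_rack')[:3]:
    o,d=ray(p,r['uv']);print(r['conf'],r['uv'],o+d*(z0-o[2])/d[2])
save(p,sys.argv[1])
E
python3 w.py w1.png
```

```text
time_s: 3.5
ee_pos: [0.6707, -0.065, 0.3212]
orientation: [0.46, 3.108, 0.0]
ft_force: [0.2, -0.3, 0.4]
opening: 0.0854
grasp_force: 0.0
time_s: 5.38
ee_pos: [0.6699, -0.0637, 0.3213]
orientation: [-3.061, -0.708, -0.0]
ft_force: [-0.7, -0.3, -0.3]
opening: 0.0856
grasp_force: 0.0
ee [ 0.6699 -0.0637  0.3213] tool y deg -63.96435589726633 z [ 0.      0.0001 -1.    ] j [-0.1119  0.4481  1.144   0.0001  1.5495  1.0045] open 0.08560405409504959 0.0 [-0.7433 -0.3067 -0.2874]
bar 364 [ 0.6772 -0.0645  0.108 ] 116.03912123499138 grip 202
[ 0.6786 -0.065   0.1427] [ 0.6719 -0.0714  0.1269] [ 0.6853 -0.0585  0.1584]
top [ 0.6781 -0.0656  0.1565] [0.0145 0.0139 0.0052]
0.83 [261.9, 153.5] [ 0.6805 -0.0617  0.105 ]
```

View pics/w1.png

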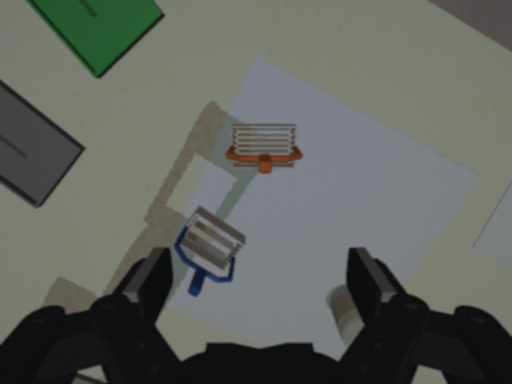

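The wrist view shows the orange rack at (264,155) with its grip top at (265,163), between the open fingers. The bar is at 116°, so it lines up with the tool. I'll centre, descend and grip.

```bash
python3 -m pendant '{"xyz":[[0.12,0.12,0],[0,0,0.8],[0,0,0.8],[0,0,0.8],[0,0,0.8],[0,0,0.8],[0,0,0.6],[0,0,0.4],[0,0,0]],"rotation":[[0,0,0],[0,0,0],[0,0,0],[0,0,0],[0,0,0],[0,0,0],[0,0,0],[0,0,0],[0,0,0]]}' 0 40
python3 w.py w2.png
python3 -m pendant '{"xyz":[[0,0,0],[0,0,0],[0,0,0],[0,0,0],[0,0,0],[0,0,0],[0,0,0],[0,0,0],[0,0,0],[0,0,0]],"rotation":[[0,0,0],[0,0,0],[0,0,0],[0,0,0],[0,0,0],[0,0,0],[0,0,0],[0,0,0],[0,0,0],[0,0,0]]}' 1 40
```

```text
time_s: 6.6
ee_pos: [0.6759, -0.0659, 0.1201]
orientation: [-3.061, -0.704, 0.003]
ft_force: [0.1, -0.3, 1.3]
opening: 0.0854
grasp_force: 0.0
ee [ 0.6759 -0.0659  0.1201] tool y deg -64.10494305991 z [-0.0022  0.0003 -1.    ] j [-0.1142  0.5607  1.4575  0.0001  1.1257  1.0046] open 0.08539515244609969 0.0 [ 0.0634 -0.2984  1.3358]
bar 1719 [ 0.6788 -0.065   0.1073] 115.82642078576615 grip 1711
[ 0.679 -0.065  0.142] [ 0.6724 -0.0715  0.1264] [ 0.6856 -0.0584  0.1576]
top [ 0.6791 -0.0654  0.1561] [0.0158 0.0149 0.006 ]
0.64 [261.8, 230.1] [ 0.6801 -0.0652  0.105 ]
time_s: 7.95
ee_pos: [0.6764, -0.066, 0.1214]
orientation: [3.062, 0.704, 0.001]
ft_force: [0.7, -1.4, 0.8]
opening: 0.0136
grasp_force: 42.2
```

The rack is gripped at 13.6 mm opening and 42 N. I'll lift it, carry it to a point 120 mm in front of the hook seat, and turn it.

```bash
python3 -m pendant '{"xyz":[[0,0,-0.2],[0,0,-0.4],[0,0,-0.6],[0,0,-0.6],[0,0,-0.6],[0,0,-0.6],[0,0,-0.6],[0,0,-0.6],[0,0,-0.3],[0,0,-0.1]],"rotation":[[0,0,0],[0,0,0],[0,0,0],[0,0,0],[0,0,0],[0,0,0],[0,0,0],[0,0,0],[0,0,0],[0,0,0]]}'
python3 -m pendant '{"xyz":[[-0.05,-0.18,0],[-0.1,-0.37,0],[-0.167,-0.614,0],[-0.167,-0.614,0],[-0.167,-0.614,0],[-0.167,-0.614,0],[-0.167,-0.614,0],[-0.167,-0.614,0],[-0.167,-0.614,0],[-0.167,-0.614,0],[-0.167,-0.614,0],[-0.167,-0.614,0],[-0.1,-0.37,0],[-0.05,-0.18,0],[0,0,0]],"rotation":[[0,0,0],[0,0,0],[0,0,0],[0,0,0],[0,0,0],[0,0,0],[0,0,0],[0,0,0],[0,0,0],[0,0,0],[0,0,0],[0,0,0],[0,0,0],[0,0,0],[0,0,0]]}'
python3 -m pendant '{"xyz":[[0,0,0],[0,0,0],[0,0,0],[0,0,0],[0,0,0],[0,0,0],[0,0,0],[0,0,0],[0,0,0],[0,0,0],[0,0,0],[0,0,0]],"rotation":[[0,0,-0.04],[0,0,-0.08],[0,0,-0.1],[0,0,-0.1],[0,0,-0.1],[0,0,-0.1],[0,0,-0.1],[0,0,-0.085],[0,0,-0.05],[0,0,-0.03],[0,0,0],[0,0,0]]}'
python3 w.py w3.png 0.29
python3 - <<'E'
from h import *
P=[cam('side')['pixels'],cam('top')['pixels']]
cv2.imwrite('pics/c.png',cv2.resize(np.hstack([P[0][80:300,120:420],P[1][110:330,100:400]]),(800,293))[...,::-1])
E
```

```text
time_s: 9.2
ee_pos: [0.6763, -0.0658, 0.3062]
orientation: [3.062, 0.704, 0.002]
ft_force: [-0.0, 0.2, -1.3]
opening: 0.0132
grasp_force: 41.8
time_s: 11.08
ee_pos: [0.4789, 0.1603, 0.3054]
orientation: [3.061, 0.704, 0.001]
ft_force: [0.4, 0.1, -2.4]
opening: 0.0133
grasp_force: 41.8
time_s: 12.58
ee_pos: [0.4791, 0.1601, 0.3053]
orientation: [2.526, 1.868, 0.0]
ft_force: [0.4, 0.0, -1.9]
opening: 0.0132
grasp_force: 41.8
ee [0.4791 0.1601 0.3053] tool y deg -17.051976976818064 z [ 0.  0. -1.] j [0.2997 0.1687 1.5838 0.     1.3891 0.5973] open 0.013160047605387791 41.79251968860626 [ 0.4333  0.0411 -1.8909]
bar 1465 [0.4795 0.1633 0.2905] 162.91666635427947 grip 1882
[0.4801 0.1641 0.3266] [0.4727 0.1567 0.3114] [0.4874 0.1715 0.3418]
top [0.4794 0.163  0.3403] [0.0166 0.0184 0.006 ]
0.85 [260.2, 229.7] [0.4805 0.1645 0.29  ]
0.73 [259.8, 41.5] [0.509  0.2581 0.29  ]
```

View pics/c.png

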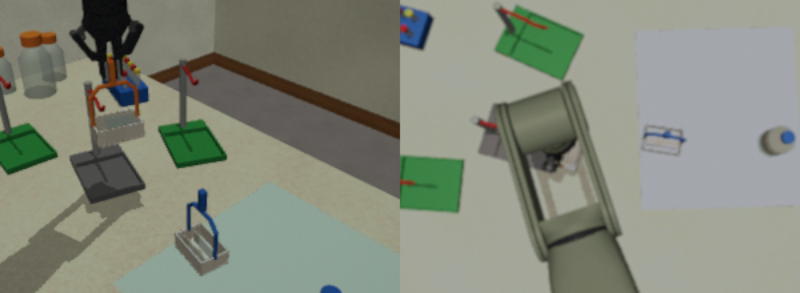

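View pics/w3.png

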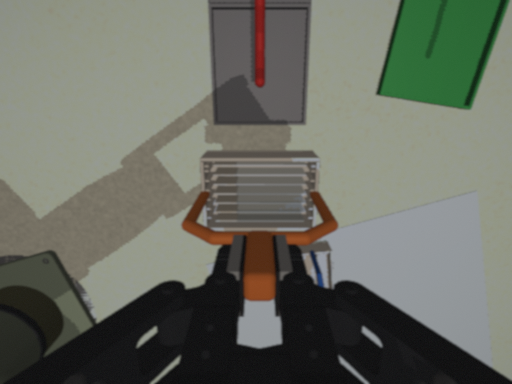

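The views show the rack upright in the grip at wrist (260,255), with the hook straight ahead at (260,80) and centred laterally. I'll lower to the entry height and then come in along +x.

```bash
python3 -m pendant '{"xyz":[[0,0,0.2],[0,0,0.4],[0,0,0.4],[0,0,0.35],[0,0,0.15],[0,0,0]],"rotation":[[0,0,0],[0,0,0],[0,0,0],[0,0,0],[0,0,0],[0,0,0]]}'
python3 -m pendant '{"xyz":[[0.1,0,0],[0.2,0,0],[0.3,0,0],[0.3,0,0],[0.3,0,0],[0.3,0,0],[0.3,0,0],[0.3,0,0],[0.3,0,0],[0.25,0,0],[0.2,0,0],[0.1,0,0],[0,0,0]],"rotation":[[0,0,0],[0,0,0],[0,0,0],[0,0,0],[0,0,0],[0,0,0],[0,0,0],[0,0,0],[0,0,0],[0,0,0],[0,0,0],[0,0,0],[0,0,0]]}'
python3 w.py w4.png 0.23
python3 - <<'E'
from h import *
p=cam('side');cv2.imwrite('pics/d.png',cv2.resize(p['pixels'][100:250,120:280],(640,600),interpolation=cv2.INTER_CUBIC)[...,::-1])
c=cloud(p);hsv=cv2.cvtColor(p['pixels'],cv2.COLOR_RGB2HSV).astype(int)
for nm,k in (('orange',(hsv[...,0]>=8)&(hsv[...,0]<20)),('red',(hsv[...,0]<6)|(hsv[...,0]>172))):
    q=c[k&(hsv[...,1]>130)&(np.hypot(c[...,0]-.5135,c[...,1]-.2745)<.1)&(c[...,2]>.1)]; print(nm,len(q),q.min(0),q.max(0))
    if nm=='orange': b=q[(q[:,2]>.21)&(q[:,2]<.242)];print(b.mean(0))
E
```

```text
time_s: 13.52
ee_pos: [0.4789, 0.1602, 0.245]
orientation: [-2.525, -1.868, 0.001]
ft_force: [-0.1, 0.1, -2.1]
opening: 0.0136
grasp_force: 41.8
time_s: 15.15
ee_pos: [0.5135, 0.2731, 0.2453]
orientation: [2.525, 1.869, -0.0]
ft_force: [-0.8, -0.4, -1.7]
opening: 0.0131
grasp_force: 41.8
ee [0.5135 0.2731 0.2453] tool y deg -17.003099859820306 z [-0.0001 -0.0001 -1.    ] j [ 0.4691  0.322   1.5255 -0.0001  1.2943  0.7659] open 0.013127986989594538 41.8106210231781 [-0.8372 -0.4348 -1.6683]
bar 1489 [0.5134 0.2765 0.2305] 162.99925233176424 grip 1878
[0.5145 0.2771 0.2666] [0.5071 0.2696 0.2515] [0.5218 0.2846 0.2817]
top [0.5137 0.2761 0.2802] [0.0173 0.0187 0.006 ]
0.7 [257.5, 231.0] [0.5132 0.2772 0.23  ]
0.26 [259.0, 213.2] [0.5172 0.2875 0.23  ]
orange 236 [0.46601429 0.25558613 0.15181149] [0.55921226 0.35244536 0.28126651]
[0.50928422 0.27270147 0.22846967]
red 38 [0.50096987 0.24104608 0.18838216] [0.55252653 0.33408308 0.22461167]
```

View pics/d.png

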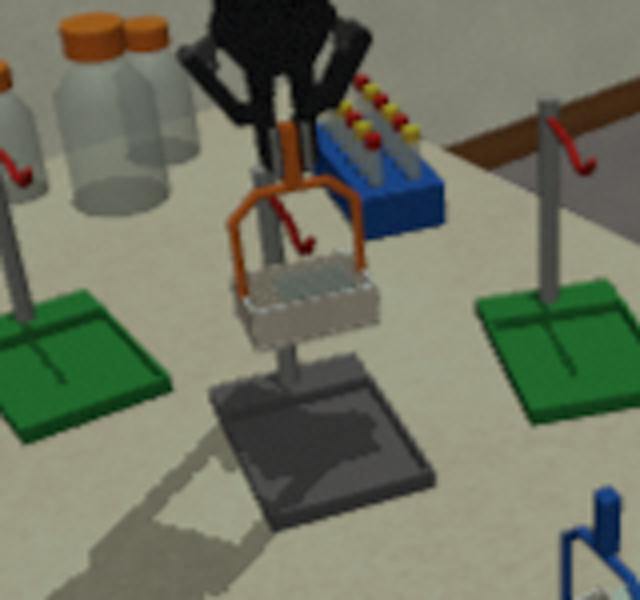

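The side crop shows the hook tip at (305,240), through the window below the crossbar, and the rack upright. I'll lower it onto the seat.

```bash
python3 -m pendant '{"xyz":[[0,0,0.1],[0,0,0.2],[0,0,0.2],[0,0,0.15],[0,0,0.1],[0,0,0.05],[0,0,0.025],[0,0,0]],"rotation":[[0,0,0],[0,0,0],[0,0,0],[0,0,0],[0,0,0],[0,0,0],[0,0,0],[0,0,0]]}'
python3 -m pendant '{"xyz":[[0,0,0.04],[0,0,0]],"rotation":[[0,0,0],[0,0,0]]}'
python3 -m pendant '{"xyz":[[0,0,0.03],[0,0,0]],"rotation":[[0,0,0],[0,0,0]]}'
```

```text
time_s: 16.3
ee_pos: [0.5135, 0.2731, 0.2125]
orientation: [-2.526, -1.868, -0.001]
ft_force: [0.2, 0.3, -2.0]
opening: 0.0134
grasp_force: 41.8
time_s: 16.55
ee_pos: [0.5134, 0.273, 0.2107]
orientation: [-2.526, -1.868, -0.0]
ft_force: [0.3, -0.2, -1.9]
opening: 0.0134
grasp_force: 41.8
time_s: 16.8
ee_pos: [0.5134, 0.273, 0.2094]
orientation: [-2.525, -1.868, 0.0]
ft_force: [0.4, -0.3, -1.9]
opening: 0.0134
grasp_force: 41.8
```

Still -1.9 N, so there is no contact yet. I expect it within about 3 mm.

```bash
for i in 1; do python3 -m pendant '{"xyz":[[0,0,0.04],[0,0,0]],"rotation":[[0,0,0],[0,0,0]]}'; done
python3 -m pendant '{"xyz":[[0,0,0.03],[0,0,0]],"rotation":[[0,0,0],[0,0,0]]}'
```

```text
time_s: 17.05
ee_pos: [0.5134, 0.273, 0.2077]
orientation: [-2.525, -1.868, 0.0]
ft_force: [0.0, -0.1, -2.4]
opening: 0.0133
grasp_force: 41.8
time_s: 17.3
ee_pos: [0.5134, 0.273, 0.2066]
orientation: [-2.526, -1.868, 0.0]
ft_force: [0.2, -0.5, -2.2]
opening: 0.0136
grasp_force: 41.8
```

```bash
python3 -m pendant '{"xyz":[[0,0,0.03],[0,0,0]],"rotation":[[0,0,0],[0,0,0]]}'; python3 -m pendant '{"xyz":[[0,0,0.03],[0,0,0]],"rotation":[[0,0,0],[0,0,0]]}'; python3 -m pendant '{"xyz":[[0,0,0.03],[0,0,0]],"rotation":[[0,0,0],[0,0,0]]}'
```

```text
time_s: 17.55
ee_pos: [0.5136, 0.2731, 0.2059]
orientation: [2.526, 1.868, 0.001]
ft_force: [-0.7, -0.9, 1.2]
opening: 0.0132
grasp_force: 42.3
time_s: 17.8
ee_pos: [0.5137, 0.2732, 0.2056]
orientation: [2.526, 1.868, 0.002]
ft_force: [-1.9, -0.5, 6.3]
opening: 0.0134
grasp_force: 43.0
time_s: 18.05
ee_pos: [0.5137, 0.2732, 0.2055]
orientation: [2.525, 1.868, 0.004]
ft_force: [-3.1, -0.9, 10.3]
opening: 0.0136
grasp_force: 43.7
```

Contact came at TCP z of about 0.206, as expected for the seat. I'll ease off the load, open gently, and check.

```bash
python3 -m pendant '{"xyz":[[0,0,-0.05],[0,0,0]],"rotation":[[0,0,0],[0,0,0]]}' - 20
python3 -m pendant '{"xyz":[[0,0,0],[0,0,0],[0,0,0],[0,0,0],[0,0,0],[0,0,0]],"rotation":[[0,0,0],[0,0,0],[0,0,0],[0,0,0],[0,0,0],[0,0,0]]}' 0.6
python3 w.py w5.png 0.19
python3 - <<'E'
from h import *
p=cam('side');w=cam('wrist')
cv2.imwrite('pics/e.png',np.hstack([cv2.resize(p['pixels'][100:250,120:280],(400,375)),cv2.resize(w['pixels'],(400,375))])[...,::-1])
E
```

```text
time_s: 18.3
ee_pos: [0.5136, 0.2731, 0.2057]
orientation: [2.526, 1.868, 0.001]
ft_force: [-1.4, -0.6, 4.0]
opening: 0.0137
grasp_force: 42.5
time_s: 19.05
ee_pos: [0.5135, 0.2731, 0.2051]
orientation: [-2.526, -1.868, -0.0]
ft_force: [-0.5, 0.2, 0.0]
opening: 0.0343
grasp_force: 0.0
ee [0.5135 0.2731 0.2051] tool y deg -17.014997433444034 z [ 0.0001  0.0001 -1.    ] j [0.4689 0.3471 1.5912 0.0001 1.2031 0.7659] open 0.034305655961027685 0.0 [-0.4656  0.1608  0.044 ]
bar 3422 [0.521  0.2991 0.1941] 71.40035095156452 grip 1735
[0.5137 0.2759 0.2268] [0.507  0.2694 0.2113] [0.5204 0.2824 0.2423]
top [0.5134 0.2761 0.2408] [0.0146 0.0153 0.006 ]
0.86 [260.3, 230.8] [0.5148 0.2768 0.19  ]
```

View pics/e.png

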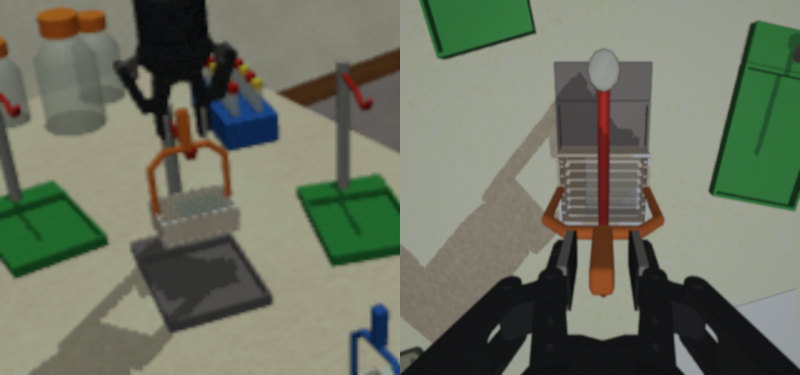

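The rack hangs upright on the seat, with the hook under the bar at wrist view (602,230) and the fingers clear on both sides. I'll open to 0.3 and retract straight up.

```bash
python3 -m pendant '{"xyz":[[0,0,0],[0,0,0],[0,0,0],[0,0,-0.1],[0,0,-0.3],[0,0,-0.5],[0,0,-0.6],[0,0,-0.6],[0,0,-0.6],[0,0,-0.4],[0,0,0],[0,0,0],[0,0,0],[0,0,0],[0,0,0],[0,0,0]],"rotation":[[0,0,0],[0,0,0],[0,0,0],[0,0,0],[0,0,0],[0,0,0],[0,0,0],[0,0,0],[0,0,0],[0,0,0],[0,0,0],[0,0,0],[0,0,0],[0,0,0],[0,0,0],[0,0,0]]}' 0.3
python3 w.py w6.png 0.19
python3 - <<'E'
from h import *
p=cam('side');w=cam('wrist')
cv2.imwrite('pics/f.png',np.hstack([cv2.resize(p['pixels'][100:250,120:280],(400,375)),cv2.resize(w['pixels'],(400,375))])[...,::-1])
E
python3 -m pendant '{"xyz":[[0,0,0],[0,0,0],[0,0,0],[0,0,0],[0,0,0],[0,0,0],[0,0,0],[0,0,0]],"rotation":[[0,0,0],[0,0,0],[0,0,0],[0,0,0],[0,0,0],[0,0,0],[0,0,0],[0,0,0]]}'
python3 w.py w7.png 0.19
```

```text
time_s: 21.25
ee_pos: [0.5135, 0.273, 0.329]
orientation: [-2.526, -1.868, 0.0]
ft_force: [0.8, 0.1, 0.4]
opening: 0.0596
grasp_force: 0.0
ee [0.5135 0.273  0.329 ] tool y deg -17.013780343619967 z [-0.0002 -0.     -1.    ] j [0.4689 0.288  1.3676 0.0001 1.4862 0.7658] open 0.059594853671467586 0.0 [0.8448 0.0961 0.3648]
bar 1376 [0.5485 0.2853 0.1943] 161.6080458330916 grip 381
[0.5137 0.2754 0.2267] [0.5071 0.2688 0.2109] [0.5203 0.2821 0.2425]
top [0.5131 0.2754 0.241 ] [0.014  0.0145 0.0059]
0.71 [260.7, 171.7] [0.5166 0.2802 0.19  ]
time_s: 22.45
ee_pos: [0.5135, 0.273, 0.3291]
orientation: [-2.526, -1.868, -0.0]
ft_force: [-0.0, 0.7, 1.2]
opening: 0.0604
grasp_force: 0.0
ee [0.5135 0.273  0.3291] tool y deg -17.015143394004113 z [-0.      0.0001 -1.    ] j [0.4689 0.2879 1.3675 0.0001 1.4862 0.7659] open 0.060377916539556944 0.0 [-0.0186  0.7083  1.2473]
bar 1371 [0.5486 0.2852 0.1943] 161.61361505413274 grip 381
[0.5137 0.2754 0.2272] [0.507  0.2687 0.212 ] [0.5203 0.2821 0.2424]
top [0.5131 0.2755 0.2409] [0.0141 0.0144 0.0057]
0.85 [259.6, 171.8] [0.5155 0.2804 0.19  ]
```

View pics/f.png

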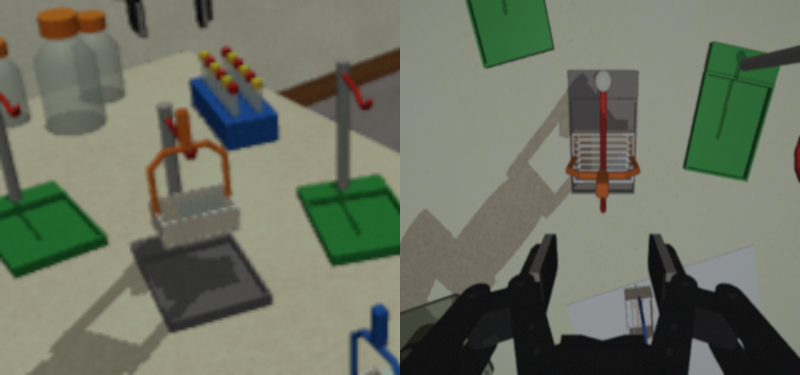

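The rack hangs freely and upright on the hook at (185,150) in the side half. It didn't move between two looks a second apart, and the gripper is well clear.

```bash
python3 -c "from workcell import hand_in; print(hand_in())"
```

```text
the job is handed in; nothing more can be done
None
```

The orange-handled rack hangs upright and at rest on the red hook of the grey-tray stand, the gripper is clear of it, and I handed the job in at about 22.5 s; no verdict came back.

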